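# Snap a filter funnel onto its vacuum manifold and hold it down

## Robot

A 6-joint arm with a two-finger parallel gripper is mounted at the origin on the work surface. World frame = base frame: x ahead of the robot, y to its left, z up, the work surface at z = 0. Lengths are in m, angles in rad, forces in N, time in s.
With the tool pointing down it reaches from about 0.425 to 0.925 m from the base axis. Payload 12.5 kg.
Tool frame: the origin (TCP) lies between the finger pads; the fingertips stand 17 mm ahead of it and the grasp point (between the pads) lies 2 mm behind it (arm.finger_overhang is the distance from the TCP to the fingertips, in m); z points along the fingers, y is the direction in which the jaws open and shut (so a half turn about z gives the same grasp; the last joint's range is limited). The gripper opens to 85 mm and grips with 20 to 120 N. Pads are 22 mm wide; open, the fingers measure 114 mm over their backs; the gripper's body (76 mm by 85 mm) begins 54 mm behind the grasp point. The pads swing forward as they close: fully open they stand 13 mm farther back than shut.
Start: joints at [1.217, 0.491, 1.559, -0, 1.092, -0.106], TCP at [0.153, 0.606, 0.248] pointing down, gripper open.
Joint ranges: [-3.1, 3.1], [-0.84, 2.19], [0.05, 2.79], [-1.13, 4.28], [0.06, 2.93], [-2.69, 2.69]. Speed limits (rad/s): [2.22, 2.22, 2.79, 3.14, 3.14, 3.14].

## Interface

Orientations are given as a unit quaternion [w, x, y, z].
In Python, from rig import arm gives the robot as it stands. The module is installed in compiled form; this text tells all that it offers.
- The arm moves only by the tool servo_tool, never from a script. Its argument "motion" is one flat list of numbers, 5 for each row, row after row: the shift along the tool's x, y, z in m, then the turn about the tool's z in degrees, then the closure in counts, from 0 (fully open) to 255 (shut). A call has 1 to 5 rows; each row shifts and turns the commanded pose from where the row before left it, along the tool's axes as they then stand; what a row does not reach is not made up. A row lasts 1/10 s, in which the tool goes at most 50 mm and 8.59 degrees, less where a joint would pass 70% of its speed; a pose out of reach is approached as far as the arm can. A call is refused whole if a number of a shift passes 0.05 or a number of a turn 8.59, either way. A call with a gripper value outside its range is refused whole. The fingers move at their own pace and stop on an object; the grip force is fixed at half the most. Time passes only in rows, so rows that do not move let the fingers close. It gives the time, the measured TCP pose, the force and the opening at its end, in the units of the state.
- arm.state(): the state, without advancing time (a new reading comes with each control period).
- arm.read_camera(name): name is "scene" or "top" or "wrist"; returns the picture (420x560x3 uint8, red, green, blue); there is no depth.
- arm.camera_info(name): a dict with "fx", "fy", "cx", "cy" (pixels), "R" (3x3) and "t" (3): a world point X has camera coordinates R X + t; the wrist camera has in their place "hand_eye" (4x4, takes a point from camera to tool coordinates, whose origin is the TCP and whose axes are the flange's). Camera axes: x right, y down, z forward; pixel columns grow to the right and rows downward; lengths in m; the calibration is good to about 2 mm. A picture is of the moment at which its call begins: read the wrist's pose just before it. camera_info takes no time and is no camera call.
- arm.job_done(): hands the job in, once; it reports no verdict.
The state is a dict: "t": time; "joints": joint angles; "qd": joint speeds; "effort": joint torques, N m; "eef_pos": TCP position; "tool_rot": TCP orientation; "contact_force": force on the tool from outside, world axes, zero at the start; "wrist_torque": the same for the moment, N m; "finger_gap": opening from 0.0 (shut) to 1.0 (fully open).
Only numpy, scipy, OpenCV 4.12 (cv2) and the standard library are available. Lean on these libraries where they do the work, as an engineer would, in place of code of your own. Each camera call takes 0.05 s, during which the arm holds its last target.

## Task

Get the filter holder on the vacuum manifold ready: turn the blue coupling nut under the holder clockwise (seen from above) by hand until it is tight, then put the amber funnel upright over the holder and press it straight down until it snaps home flat on its gasket. Keep hold of the funnel and keep pressing it down firmly (about 10 N) as you finish, so that the seal closes when I open the vacuum: do not let go. Do not touch the white filter disc with the gripper, and leave the glassware and other things on the bench where they are.

Things in the scene. Friction and masses are not known exactly. Their poses are not given: they have to be found in the camera images.
- nut (a joint): turn (rad) of the blue ribbed coupling nut under the filter holder; grows clockwise seen from above. 1.25 is the hard stop, fully tight (above 1.17 counts as tight). It starts slack at 0 to 0.6, so it needs 0.65 to 1.25 rad. It drags with 0.12 N m, stays where it is left, and only turns: it does not rise or sink.
- nut_grip (a point): on the nut's vertical axis, 10 mm below the nut's top: the height to grip it. The nut is a round ring 64 mm across, 30 mm tall, gripped across at any yaw from above, fingers either side of the holder. All above it is narrower than 59 mm; the filter disc on top ends 32 mm above this point. The valve and its blue lever lie 25 mm or more below it.
- seat (a point): centre of the top face of the holder's red-brown gasket (ring 56 mm across on which the funnel's lower edge lands), 16 mm above point nut_grip on the same vertical axis; z up. A grey hub 42 mm across stands 15 mm up from it, upper 3.5 mm chamfered, the white filter on top; four sprung steel balls stick 4 mm out of its side 8 mm above the gasket.
- filter: white filter disc, 34 mm across, 1 mm thick, on top of the holder's hub; origin at the centre of its underside, 15 mm above point seat. The gripper must not touch it.
- gasket: red-brown gasket ring of the holder, fixed; origin at the centre of its underside, 2 mm below point seat. The funnel must bear on it at the end.
- manifold: fixed vacuum manifold: level steel tube 44 mm thick, 390 mm long along its y, grey pump (100 mm tall, gauge to 118 mm) 90 to 210 mm behind it (+x). Origin under the tube's middle, on the table. Three outlets 130 mm apart along y: the filter holder is on one, the other two carry black rubber stoppers as high as the gasket (132 mm above the table).
- funnel_mid (a point): centre of the amber see-through filter funnel, half-way up its 100 mm (50 mm above its lower edge); z up its axis. About 80 g. An open tube 47 mm across, wall 3 mm, above a snap collar 57 mm across taking the lowest 24 mm. Grip the tube some 70 mm above the lower edge. It starts upright on the table, on the left or right; any yaw fits. Snapped home this point is 50 mm above point seat.
- funnel: the same funnel; origin at the centre of its lower edge. A bead (opening 45 mm) runs inside that edge. Set over the hub it rests on the balls, lower edge 10 mm above the gasket. Pressing takes about 12 N, most at 7 to 8 mm; at 5 mm the bead passes the balls, the force drops suddenly and the funnel jumps down onto the gasket. Then it stays on by itself.
- beaker: bystander, to be left alone: empty glass beaker, 68 mm across, 95 mm tall; origin at the centre of its underside.
- wash_bottle: bystander, to be left alone: white wash bottle, 70 mm across, 200 mm tall; origin at the centre of its underside.
- cylinder_big: bystander, to be left alone: glass measuring cylinder with a yellow bumper ring, foot 72 mm across, 243 mm tall; origin at the centre of its underside.
- cylinder_small: bystander, to be left alone: glass measuring cylinder with a yellow bumper ring, foot 60 mm across, 183 mm tall; origin at the centre of its underside.
- petri_stack: bystander, to be left alone: stack of three small clear dishes, 55 mm across, 30 mm tall; origin at the centre of its underside.
- filter_tub: bystander, to be left alone: white tub with a blue lid, 62 mm across, 36 mm tall; origin at the centre of its underside.
- spare_stopper: bystander, to be left alone: black rubber stopper, 39 mm across, 25 mm tall; origin at the centre of its underside.

How it is judged:
On the way, in this order (a step that is already met when the one before it is completed fails the run):
1. the coupling nut is turned tight (value of joint nut above 1.17 rad), for 0.2 s.
2. the funnel is snapped home on the gasket (z of funnel_mid in the frame of seat between 0.046 and 0.052 m and horizontal distance between funnel_mid and seat below 0.003 m and angle between funnel_mid's own z axis and vertical below 0.05 rad), for 0.2 s.
At the end, for the whole second after the job is handed in: the nut is tight (joint nut above 1.17 rad); the funnel is snapped home, upright (within 0.05 rad) and centred within 3 mm, its middle 46 to 52 mm above the seat; the gripper is still on it and the funnel bears on the gasket with more than 5 N (its own weight is under 1.1 N) (all of step 2 and value of joint nut above 1.17 rad and contact force between funnel and gasket above 5 N and contact force between the fingers and funnel above 3 N); the arm keeps its last pose, push and grip.
It fails at once if the gripper touches the white filter disc (contact force between any of the arm, the fingers and filter above 0.3 N).
It fails at once if a bystander is shifted more than 20 mm or tipped (distance of any of beaker, wash_bottle, cylinder_big, cylinder_small, petri_stack, filter_tub, spare_stopper from where it was at the start of the episode above 0.02 m or angle between any of beaker, wash_bottle, cylinder_big, cylinder_small, petri_stack, filter_tub, spare_stopper's own z axis and vertical above 0.3 rad).
It also fails if it takes over 64 s, if anything falls off the work surface, if the arm or the gripper's body presses on something with over 40 N, if the wrist force passes 120 N, or if a joint passes its speed limit or range.

## Working session

There is one attempt and no reset: what is moved stays moved. The work goes in short steps, Python scripts to look and compute and a tool call to move; the robot and the scene stay as the last step left them, time stands still between calls to the robot, and variables do not carry over. Pictures are saved under pics/ and viewed, and the job is handed in when it is done.

Besides the shell and the picture viewer there is one more tool, called after "Request:" as name(argument=value, ...) on one line, values as JSON. servo_tool: Moves the arm, as the interface text tells. Its arguments: {"type":"object","properties":{"motion":{"type":"array"}},"required":["motion"]}

```bash
mkdir -p pics; cat > h.py <<'E'
import numpy as np, cv2, json
from rig import arm
def snap(n,f):
    im=arm.read_camera(n); cv2.imwrite('pics/'+f,im[:,:,::-1]); return im
def ray(n,u,v):
    c=arm.camera_info(n); R=np.array(c['R']);t=np.array(c['t'])
    d=R.T@np.array([(u-c['cx'])/c['fx'],(v-c['cy'])/c['fy'],1]); return -R.T@t,d
def onz(n,u,v,z):
    o,d=ray(n,u,v); return o+d*(z-o[2])/d[2]
def proj(n,X):
    c=arm.camera_info(n); p=np.array(c['R'])@X+np.array(c['t']); return c['fx']*p[0]/p[2]+c['cx'],c['fy']*p[1]/p[2]+c['cy']
E
python3 - <<'E'
from h import *
print(arm.state()); 
for n in ['scene','top']:
    snap(n,n+'0.png'); c=arm.camera_info(n); print(n,c, -np.array(c['R']).T@np.array(c['t']))
print(arm.camera_info('wrist'),arm.finger_overhang)
E
```

```text
{'t': 0.0, 'joints': array([ 1.21740025e+00,  4.91556984e-01,  1.55948362e+00,  2.52629342e-05,
        1.09170407e+00, -1.05604866e-01]), 'qd': array([ 0.00033088, -0.00025965,  0.00077701,  0.00231227,  0.00206617,
       -0.00030858]), 'effort': array([ 2.90497206e-03, -6.18440509e+01, -2.61602050e+01, -9.17984562e-05,
        4.07936095e-03, -1.89211121e-06]), 'eef_pos': array([0.15318761, 0.60570604, 0.24771757]), 'tool_rot': array([-1.41948796e-04,  1.23584643e-01,  9.92333867e-01, -5.58355592e-04]), 'contact_force': array([ 0.08096529, -0.05844629, -0.24584945]), 'wrist_torque': array([-0.0218724 ,  0.00700013,  0.00027449]), 'finger_gap': 1.0010964960115887}
scene {'fx': 516.4497807287524, 'fy': 516.4497807287524, 'cx': 283.52250870501877, 'cy': 208.0403067010426, 'R': array([[ 0.71504848,  0.69873911, -0.02166389],
       [ 0.42418921, -0.45830576, -0.78103735],
       [-0.55567003,  0.54928998, -0.62410843]]), 't': array([-0.38572419, -0.15620782,  1.56980995])} [ 1.21436951 -0.66435125  0.8493712 ]
top {'fx': 453.00062787609767, 'fy': 453.00062787609767, 'cx': 279.3227124805739, 'cy': 209.51799062060164, 'R': array([[ 0.00198602, -0.99999096, -0.00376032],
       [-0.97763528, -0.0011508 , -0.21030439],
       [ 0.21029817,  0.00409389, -0.97762872]]), 't': array([8.59481344e-04, 5.88507487e-01, 1.04366161e+00])} [ 0.35586385 -0.00273591  1.14408251]
{'fx': 289.6154104095156, 'fy': 289.6154104095156, 'cx': 277.065920351317, 'cy': 208.63423130759753, 'hand_eye': array([[ 6.99273708e-04, -9.56611484e-01, -2.91365715e-01,
         7.36615110e-02],
       [ 9.99999558e-01,  8.51894229e-04, -3.96952686e-04,
         4.72318129e-04],
       [ 6.27942270e-04, -2.91365309e-01,  9.56611657e-01,
        -1.25123535e-01],
       [ 0.00000000e+00,  0.00000000e+00,  0.00000000e+00,
         1.00000000e+00]])} 0.017
```

View pics/scene0.png

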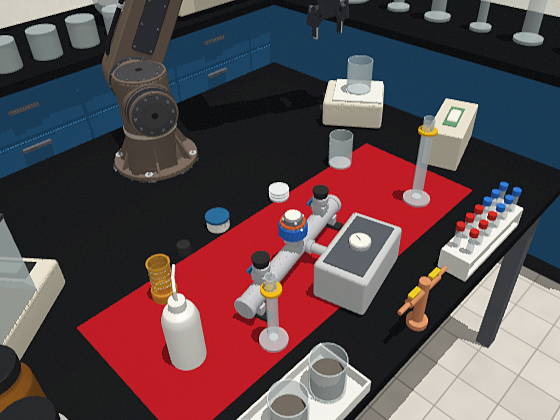

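View pics/top0.png

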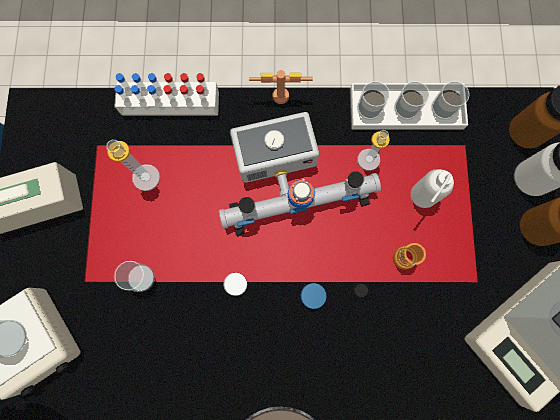

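```bash
python3 - <<'E'
import cv2,numpy as np
t=cv2.imread('pics/top0.png');s=cv2.imread('pics/scene0.png')
a=cv2.resize(t[165:235,250:350],None,fx=4,fy=4,interpolation=2)
b=cv2.resize(t[225:295,370:470],None,fx=4,fy=4,interpolation=2)
c=cv2.resize(s[190:260,240:340],None,fx=4,fy=4,interpolation=2)
d=cv2.resize(s[245:315,120:220],None,fx=4,fy=4,interpolation=2)
cv2.imwrite('pics/z0.png',np.vstack([np.hstack([a,b]),np.hstack([c,d])]))
E
```

```text
(no output)
```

View pics/z0.png

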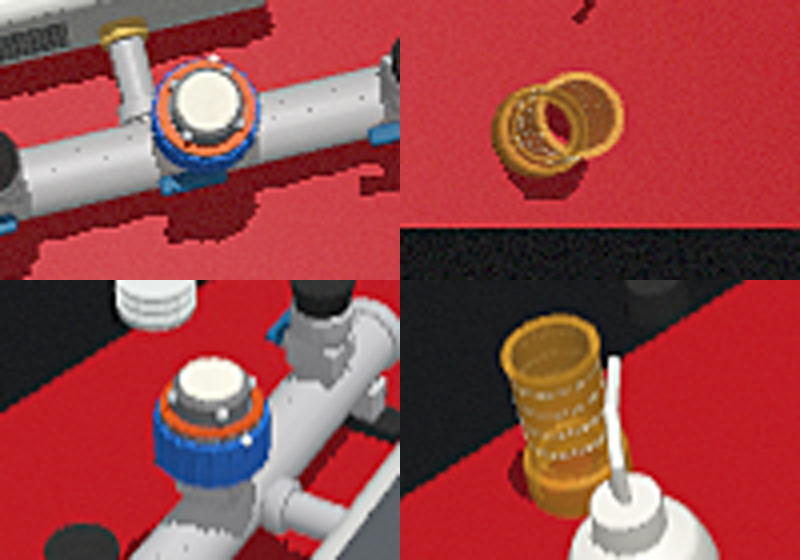

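```bash
python3 - <<'E'
from h import *
t=cv2.imread('pics/top0.png');s=cv2.imread('pics/scene0.png')
def blob(im,m,x0,y0,x1,y1):
    k=np.zeros(m.shape,np.uint8);k[y0:y1,x0:x1]=1
    m=(m&(k>0)).astype(np.uint8);n,l,st,ce=cv2.connectedComponentsWithStats(m)
    i=1+np.argmax(st[1:,4]);return st[i],ce[i],(l==i).astype(np.uint8)
w=lambda im:(im.min(2)>205)&(im.max(2).astype(int)-im.min(2)<35)
for n,im,b in[('top',t,(285,175,320,205)),('scene',s,(278,205,308,225))]:
    st,ce,_=blob(im,w(im),*b);print(n,st,ce,onz(n,*ce,.148))
h=lambda im:cv2.cvtColor(im,cv2.COLOR_BGR2HSV)
for n,im,b in[('top',t,(285,170,325,215)),('scene',s,(270,200,315,250))]:
    H=h(im);m=(H[...,0]>4)&(H[...,0]<12)&(H[...,1]>150)&(H[...,2]>120)
    st,ce,mm=blob(im,m,*b);c=max(cv2.findContours(mm,0,1)[0],key=cv2.contourArea);e=cv2.fitEllipse(cv2.convexHull(c));print('gask',n,st,e,onz(n,*e[0],.132))
for n,im,b in[('top',t,(385,235,435,275)),('scene',s,(135,245,180,310))]:
    H=h(im);m=(H[...,0]>10)&(H[...,0]<28)&(H[...,1]>120)&(H[...,2]>60)
    st,ce,mm=blob(im,m,*b);c=max(cv2.findContours(mm,0,1)[0],key=cv2.contourArea)
    print('fun',n,st,ce,onz(n,*ce,.05))
# black stoppers tops
for px in [(247,205),(355,179)]: print(onz('top',*px,.132))
# funnel rim from top zoom: centre (583,115)/4, base centre
print(onz('top',370+183/4,225+115/4,.1),onz('top',370+137/4,225+130/4,.02))
print(onz('scene',120+150/4,245+75/4,.1))
for n,px,z in[('petri',(235,283),.03),('tub',(313,295),.036),('stop',(361,290),.025),('bot',(433,190),.15)]:print(n,onz('top',*px,z))
for n,px in[('cylsfoot',(369,160)),('cylbfoot',(146,178)),('beakerfoot',(142,278)),('tubeL',(225,218)),('tubeR',(375,187))]:print(n,onz('top',*px,0.0))
E
```

```text
top [295 183  14  14 164] [301.43292683 189.64634146] [ 0.61633457 -0.04866733  0.148     ]
scene [285 210  16  10 125] [292.336 214.384] [ 0.61898287 -0.04979752  0.148     ]
gask top [290 183  23  21  94] ((301.0630187988281, 191.83087158203125), (22.934783935546875, 23.534120559692383), 84.96556854248047) [ 0.61531974 -0.0485099   0.132     ]
gask scene [280 216  26  14  94] ((292.4525451660156, 220.63897705078125), (16.488935470581055, 25.982078552246094), 89.12775421142578) [ 0.62026356 -0.05103425  0.132     ]
fun top [393 243  33  26 540] [408.87962963 255.56481481] [ 0.47783432 -0.31126148  0.05      ]
fun scene [145 253  28  51 953] [159.23084995 276.71668416] [ 0.47185313 -0.31022711  0.05      ]
[0.58407298 0.07557005 0.132     ]
[ 0.64611975 -0.17372938  0.132     ]
[ 0.47647533 -0.3132343   0.1       ] [ 0.47635813 -0.30797737  0.02      ]
[ 0.48490465 -0.31331515  0.1       ]
petri [0.4126158  0.10934579 0.03      ]
tub [ 0.38413706 -0.07946732  0.036     ]
stop [ 0.39659298 -0.19710932  0.025     ]
bot [ 0.61528375 -0.34620743  0.15      ]
cylsfoot [ 0.73614236 -0.23474312  0.        ]
cylbfoot [0.68620335 0.35228132 0.        ]
beakerfoot [0.42610417 0.34567774 0.        ]
tubeL [0.57946974 0.14184787 0.        ]
tubeR [ 0.66235828 -0.24746257  0.        ]
```

Request:
servo_tool(motion=[-0.036,-0.031,0,0,0,-0.036,-0.031,0,0,0,-0.036,-0.031,0,0,0,-0.036,-0.031,0,0,0,-0.036,-0.031,0,0,0])

```text
t: 0.6
eef_pos: [0.2904, 0.4099, 0.2482]
tool_rot: [-0.0, 0.123, 0.992, -0.0]
contact_force: [0.3, 0.4, 0.1]
finger_gap: 1.003
```

Request:
servo_tool(motion=[-0.036,-0.031,0,0,0,-0.036,-0.031,0,0,0,-0.036,-0.031,0,0,0,-0.036,-0.031,0,0,0,-0.036,-0.031,0,0,0])

```text
t: 1.1
eef_pos: [0.427, 0.2153, 0.2483]
tool_rot: [-0.0, 0.124, 0.992, 0.0]
contact_force: [0.8, 1.1, 0.2]
finger_gap: 1.003
```

Request:
servo_tool(motion=[-0.036,-0.031,0,0,0,-0.036,-0.031,0,0,0,-0.036,-0.031,0,0,0,-0.036,-0.031,0,0,0,-0.036,-0.031,0,0,0])

```text
t: 1.6
eef_pos: [0.5635, 0.0208, 0.2481]
tool_rot: [-0.0, 0.124, 0.992, 0.0]
contact_force: [0.3, 0.2, 0.7]
finger_gap: 1.002
```

Request:
servo_tool(motion=[-0.034,-0.028,0,0,0,-0.034,-0.027,0,0,0,0,0,0,0,0,0,0,0,0,0])

```text
t: 2.0
eef_pos: [0.615, -0.0479, 0.2474]
tool_rot: [-0.001, 0.124, 0.992, 0.0]
contact_force: [-0.3, 0.9, 0.8]
finger_gap: 0.998
```

```bash
cat >> h.py <<'E'
from scipy.spatial.transform import Rotation as Rn
def wpose():
    s=arm.state();q=s['tool_rot'];R=Rn.from_quat([q[1],q[2],q[3],q[0]]).as_matrix();return R,np.array(s['eef_pos'])
def wonz(R,p,u,v,z):
    c=arm.camera_info('wrist');H=np.array(c['hand_eye'])
    d=R@H[:3,:3]@np.array([(u-c['cx'])/c['fx'],(v-c['cy'])/c['fy'],1]);o=R@H[:3,3]+p
    return o+d*(z-o[2])/d[2]
def hull_ell(m):
    m=m.astype(np.uint8);n,l,st,ce=cv2.connectedComponentsWithStats(m);i=1+np.argmax(st[1:,4])
    c=max(cv2.findContours((l==i).astype(np.uint8),0,1)[0],key=cv2.contourArea);return cv2.fitEllipse(cv2.convexHull(c))
E
python3 - <<'E'
from h import *
R,p=wpose();im=snap('wrist','w1.png');print(p,R)
np.savez('w1.npz',R=R,p=p)
H=cv2.cvtColor(im,cv2.COLOR_RGB2HSV)
for nm,m,z in[('filt',(im.min(2)>205)&(im.max(2).astype(int)-im.min(2)<35),.148),('gask',(H[...,0]>4)&(H[...,0]<12)&(H[...,1]>150)&(H[...,2]>120),.132),('nut',(H[...,0]>100)&(H[...,0]<125)&(H[...,1]>150),.126)]:
    k=np.zeros(m.shape,bool);k[110:320,180:380]=1
    e=hull_ell(m&k);print(nm,e,wonz(R,p,*e[0],z))
E
```

```text
[ 0.61501009 -0.04792697  0.24743288] [[-9.69077429e-01  2.46752635e-01 -1.43976053e-03]
 [ 2.46752112e-01  9.69078486e-01  5.33006112e-04]
 [ 1.52676162e-03  1.61260242e-04 -9.99998821e-01]]
filt ((340.51666259765625, 164.20709228515625), (40.2799072265625, 90.96786499023438), 60.08758544921875) [0.58709914 0.01027096 0.148     ]
gask ((277.6899719238281, 212.3651580810547), (60.70878219604492, 61.28054428100586), 51.13893127441406) [ 0.61798317 -0.04771722  0.132     ]
nut ((277.1904602050781, 201.87489318847656), (60.465572357177734, 91.26068115234375), 22.5040340423584) [ 0.61029451 -0.04621579  0.126     ]
```

View pics/w1.png

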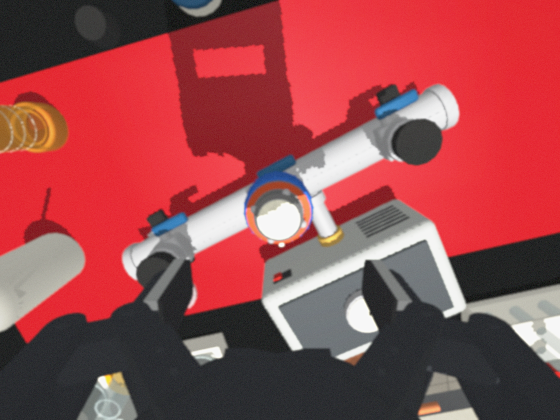

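```bash
python3 - <<'E'
from h import *
d=np.load('w1.npz');R,p=d['R'],d['p'];im=cv2.imread('pics/w1.png')[:,:,::-1].copy()
k=np.zeros(im.shape[:2],bool);k[190:250,250:305]=1
e=hull_ell((im.min(2)>215)&k);print(e,wonz(R,p,*e[0],.148))
H=cv2.cvtColor(im,cv2.COLOR_RGB2HSV)
k[:]=0;k[165:260,235:322]=1
m=(H[...,0]>100)&(H[...,0]<125)&(H[...,1]>150)&k
a=cv2.resize(im[150:270,210:350],None,fx=5,fy=5,interpolation=2)
cv2.imwrite('pics/z1.png',a[:,:,::-1])
E
```

```text
((278.71087646484375, 220.23802185058594), (37.01302719116211, 42.76249313354492), 77.1298828125) [ 0.61983437 -0.04734821  0.148     ]
```

View pics/z1.png

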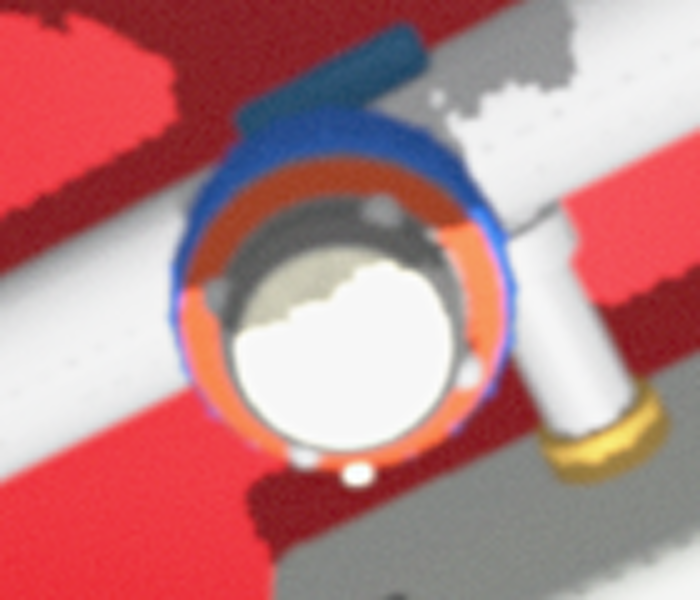

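Request:
servo_tool(motion=[-0.0035,0,0.03,0,0,0,0,0.03,0,0,0,0,0.03,0,0,0,0,0.03,0,0,0,0,0.0175,0,0])

```text
t: 2.55
eef_pos: [0.6172, -0.0465, 0.1089]
tool_rot: [-0.001, 0.123, 0.992, 0.0]
contact_force: [-0.9, 0.3, -0.7]
finger_gap: 0.997
```

Request:
servo_tool(motion=[0,0,0,0,130,0,0,0,0,255,0,0,0,0,255,0,0,0,0,255])

```text
t: 2.95
eef_pos: [0.6179, -0.0478, 0.1116]
tool_rot: [-0.0, 0.123, 0.992, -0.0]
contact_force: [-6.1, -1.2, -1.1]
finger_gap: 0.73
```

```bash
python3 - <<'E'
from h import *
snap('wrist','w2.png');snap('scene','s2.png');print(arm.state())
E
```

```text
{'t': 3.05, 'joints': array([-1.83717973e-01,  6.41812338e-01,  1.69863355e+00,  6.34145236e-05,
        8.02055759e-01, -1.50725413e+00]), 'qd': array([-0.00056516,  0.00108403, -0.00081023,  0.00187793, -0.00112096,
       -0.00121663]), 'effort': array([  0.45043378, -66.56743526, -23.61442387,   0.36112885,
        -1.38328169,   0.11890889]), 'eef_pos': array([ 0.61790963, -0.04777675,  0.11157339]), 'tool_rot': array([-4.52306709e-04,  1.23337262e-01,  9.92364707e-01,  5.00328406e-05]), 'contact_force': array([-5.38853441,  0.55007986, -0.72642028]), 'wrist_torque': array([-0.08936712,  0.97747005,  0.06763893]), 'finger_gap': 0.7350373632698637}
```

View pics/w2.png

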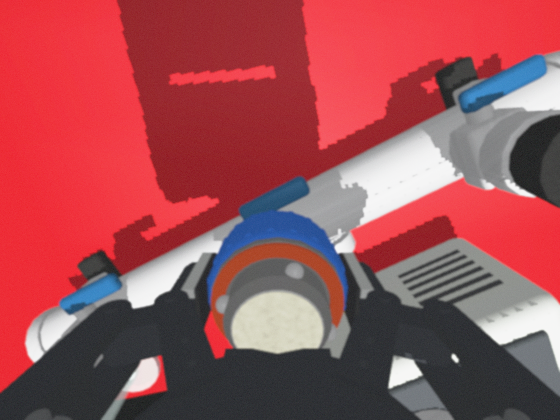

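View pics/s2.png

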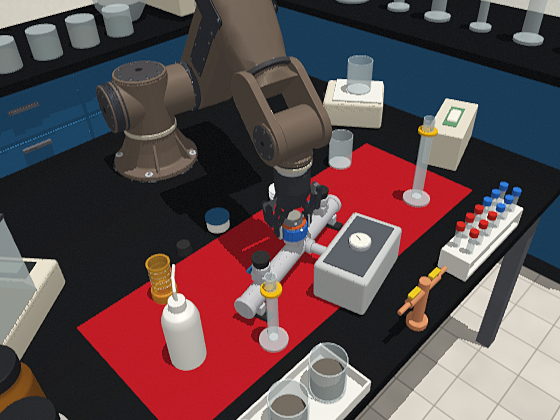

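Request:
servo_tool(motion=[0,0,0,6,255,0,0,0,8,255,0,0,0,8,255,0,0,0,8,255])

```text
t: 3.45
eef_pos: [0.6181, -0.0475, 0.1116]
tool_rot: [-0.0, 0.379, 0.926, 0.0]
contact_force: [-4.1, 2.0, -1.7]
finger_gap: 0.731
```

```bash
python3 - <<'E'
from h import *
s=arm.state();print(s['joints'],s['contact_force'],s['wrist_torque'],s['effort'],s['finger_gap'])
E
```

```text
[-1.83443175e-01  6.41816988e-01  1.69849296e+00  6.29113831e-04
  8.01818024e-01 -9.77917964e-01] [-4.13978794  2.00057118 -1.67581108] [0.28796464 0.71530078 0.14126707] [-1.13749746e+00 -6.68297982e+01 -2.33034110e+01 -6.56720647e-02
 -1.19311921e+00 -2.16194406e+00] 0.7310182016988948
```

Request:
servo_tool(motion=[0,0,0,7,255,0,0,0,0,255])

```text
t: 3.65
eef_pos: [0.6181, -0.0475, 0.1116]
tool_rot: [-0.0, 0.433, 0.901, 0.0]
contact_force: [-5.8, 2.2, -0.6]
finger_gap: 0.729
```

```bash
cat > st.py <<'E'
from h import *
s=arm.state();print(s['t'],s['eef_pos'],s['joints'].round(3),s['contact_force'].round(2),s['wrist_torque'].round(3),s['finger_gap'])
q=s['tool_rot'];R=Rn.from_quat([q[1],q[2],q[3],q[0]]).as_matrix();print('yaw y',np.degrees(np.arctan2(R[1,1],R[0,1])),R[:,:2].round(4).tolist())
E
python3 st.py
```

```text
3.65 [ 0.61812098 -0.04746808  0.11157233] [-1.830e-01  6.420e-01  1.698e+00  1.000e-03  8.020e-01 -8.580e-01] [-5.79  2.19 -0.62] [ 0.364  0.873 -0.157] 0.7294121881639456
yaw y 38.63675183510119 [[-0.6244, 0.7811], [0.7811, 0.6244], [0.0008, 0.0001]]
```

Request:
servo_tool(motion=[0,0,0,5,255,0,0,0,0,255])

```text
t: 3.85
eef_pos: [0.6182, -0.0475, 0.1116]
tool_rot: [-0.0, 0.471, 0.882, 0.0]
contact_force: [-5.3, 2.5, -0.5]
finger_gap: 0.732
```

```bash
python3 st.py
```

```text
3.85 [ 0.61817072 -0.04745373  0.11157046] [-1.830e-01  6.420e-01  1.698e+00  1.000e-03  8.020e-01 -7.730e-01] [-5.32  2.52 -0.51] [ 0.419  0.817 -0.137] 0.732410671810016
yaw y 33.739045221289025 [[-0.5554, 0.8316], [0.8316, 0.5554], [0.0008, 0.0001]]
```

Request:
servo_tool(motion=[0,0,0,5,255,0,0,0,0,255])

```text
t: 4.05
eef_pos: [0.6182, -0.0474, 0.1116]
tool_rot: [-0.0, 0.509, 0.86, 0.0]
contact_force: [-5.8, 3.0, -1.4]
finger_gap: 0.731
```

```bash
python3 st.py
```

```text
4.05 [ 0.61820754 -0.0474293   0.11157919] [-1.830e-01  6.420e-01  1.698e+00  1.000e-03  8.020e-01 -6.860e-01] [-5.77  2.98 -1.35] [ 0.399  0.751 -0.109] 0.7314838442766927
yaw y 28.73921853814538 [[-0.4808, 0.8768], [0.8768, 0.4808], [0.0008, 0.0002]]
```

Request:
servo_tool(motion=[0,0,0,5,255,0,0,0,0,255])

```text
t: 4.25
eef_pos: [0.6189, -0.0488, 0.1117]
tool_rot: [0.001, 0.546, 0.838, -0.0]
contact_force: [-1.7, -8.5, -3.3]
finger_gap: 0.724
```

```bash
python3 st.py
```

```text
4.25 [ 0.61894339 -0.04879309  0.11167878] [-0.185  0.642  1.697 -0.002  0.8   -0.599] [-1.73 -8.49 -3.32] [-1.355  0.256 -0.081] 0.7237241268284491
yaw y 23.80265838685245 [[-0.4036, 0.9149], [0.9149, 0.4036], [-0.0021, 0.0009]]
```

Request:
servo_tool(motion=[0,0,0,5,255,0,0,0,0,255])

```text
t: 4.45
eef_pos: [0.6191, -0.0495, 0.1118]
tool_rot: [0.002, 0.582, 0.813, -0.0]
contact_force: [-2.2, -11.3, -2.3]
finger_gap: 0.728
```

```bash
python3 st.py
```

```text
4.45 [ 0.61910561 -0.04953079  0.1118139 ] [-0.185  0.642  1.697 -0.002  0.8   -0.511] [ -2.22 -11.29  -2.32] [-1.881  0.311 -0.093] 0.7280196455141887
yaw y 18.77340918200842 [[-0.3218, 0.9468], [0.9468, 0.3218], [-0.0028, 0.0013]]
```

Request:
servo_tool(motion=[0,0,0,5,255,0,0,0,0,255])

```text
t: 4.65
eef_pos: [0.6189, -0.0494, 0.1118]
tool_rot: [0.001, 0.617, 0.787, -0.0]
contact_force: [-3.3, -11.1, -1.3]
finger_gap: 0.731
```

```bash
python3 st.py
```

```text
4.65 [ 0.618907   -0.04939339  0.11182673] [-0.185  0.642  1.697 -0.003  0.8   -0.425] [ -3.28 -11.15  -1.28] [-1.753  0.591 -0.142] 0.7310445891613871
yaw y 13.81061834568543 [[-0.2387, 0.9711], [0.9711, 0.2387], [-0.0025, 0.0011]]
```

```bash
python3 - <<'E'
from h import *
im=snap('wrist','w3.png');s=arm.state();print(s['effort'],s['wrist_torque'])
a=cv2.imread('pics/w2.png')[180:400,160:400];b=cv2.imread('pics/w3.png')[180:400,160:400]
cv2.imwrite('pics/z3.png',cv2.resize(np.hstack([a,b]),None,fx=1.6,fy=1.6,interpolation=2))
E
```

```text
[  7.12187871 -66.46629095 -21.10876143   1.7934395   -0.29456098
   0.1638628 ] [-1.70317932  0.52202979 -0.1246655 ]
```

View pics/z3.png

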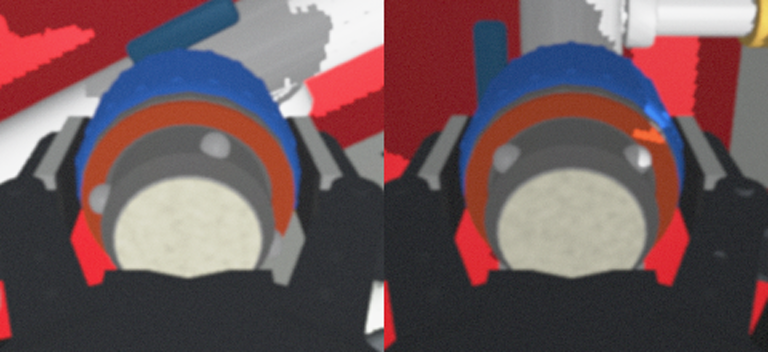

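Request:
servo_tool(motion=[-0.001,0,0,5,255,0,0,0,5,255])

```text
t: 4.9
eef_pos: [0.6186, -0.0493, 0.1119]
tool_rot: [0.0, 0.683, 0.731, -0.0]
contact_force: [-3.5, 10.3, 2.8]
finger_gap: 0.73
```

```bash
echo "print('eff',s['effort'].round(2))">>st.py; python3 st.py
```

```text
4.9 [ 0.61861554 -0.04930077  0.11186151] [-1.860e-01  6.420e-01  1.697e+00 -1.000e-03  8.020e-01 -2.520e-01] [-3.48 10.28  2.79] [1.482 0.637 2.33 ] 0.7300632511575139
yaw y 3.8814187075740407 [[-0.0677, 0.9977], [0.9977, 0.0677], [-0.001, 0.0001]]
eff [ -9.37 -64.05 -23.4   -1.08  -1.72   0.24]
```

Request:
servo_tool(motion=[0,0,0,5,255])

```text
t: 5.0
eef_pos: [0.6185, -0.0493, 0.1118]
tool_rot: [0.0, 0.714, 0.7, -0.0]
contact_force: [-5.9, 14.6, 2.5]
finger_gap: 0.734
```

```bash
python3 st.py
```

```text
5.0 [ 0.61848735 -0.04925136  0.11184591] [-0.185  0.642  1.697 -0.002  0.802 -0.165] [-5.89 14.57  2.52] [2.228 0.922 1.501] 0.733900025799965
yaw y -1.1134381858673386 [[0.0194, 0.9998], [0.9998, -0.0194], [-0.0012, -0.0]]
eff [ -3.3  -65.66 -23.78   0.27  -1.75  -0.22]
```

Request:
servo_tool(motion=[0,0,0,4,255,0,0,0,0,255])

```text
t: 5.2
eef_pos: [0.6184, -0.0488, 0.1118]
tool_rot: [-0.0, 0.739, 0.674, 0.0]
contact_force: [-5.8, 0.6, 1.4]
finger_gap: 0.732
```

```bash
python3 st.py
```

```text
5.2 [ 0.61843744 -0.04878907  0.11180584] [-0.185  0.642  1.697  0.     0.802 -0.094] [-5.82  0.55  1.38] [ 0.071  0.943 -0.108] 0.732359430328366
yaw y -5.218723106389249 [[0.091, 0.9959], [0.9959, -0.091], [0.0002, -0.0001]]
eff [  0.65 -64.99 -22.95   0.08  -1.4    0.65]
```

Request:
servo_tool(motion=[0,0,0,4,255])

```text
t: 5.3
eef_pos: [0.6184, -0.0488, 0.1118]
tool_rot: [0.0, 0.76, 0.65, -0.0]
contact_force: [-6.7, -6.9, 0.8]
finger_gap: 0.732
```

```bash
python3 st.py
```

```text
5.3 [ 0.61839179 -0.04884183  0.11183448] [-1.850e-01  6.420e-01  1.697e+00 -1.000e-03  8.020e-01 -2.800e-02] [-6.74 -6.86  0.8 ] [-1.635  1.103  1.438] 0.7318464309651598
yaw y -8.979560630812692 [[0.1561, 0.9877], [0.9877, -0.1561], [-0.0006, -0.0002]]
eff [-1.040e+01 -6.473e+01 -2.305e+01 -3.500e-01 -1.470e+00  3.000e-02]
```

Request:
servo_tool(motion=[0,0,0,7,255,0,0,0,7,255])

```text
t: 5.5
eef_pos: [0.6182, -0.049, 0.1118]
tool_rot: [0.0, 0.835, 0.551, -0.001]
contact_force: [-2.1, 14.2, 2.9]
finger_gap: 0.731
```

```bash
python3 st.py
```

```text
5.5 [ 0.61815243 -0.04902189  0.11180167] [-0.185  0.642  1.698 -0.002  0.803  0.22 ] [-2.11 14.18  2.87] [2.727 0.13  0.669] 0.7308268532766932
yaw y -23.172081774099876 [[0.3935, 0.9193], [0.9193, -0.3935], [-0.0012, -0.0004]]
eff [  8.19 -63.97 -24.93   3.16  -2.05  -0.29]
```

Request:
servo_tool(motion=[0,0,0,0,0,0,0,0,0,0,0,0,0,0,0,0,0,-0.04,0,0,0,0,-0.05,0,0])

```text
t: 6.0
eef_pos: [0.6183, -0.049, 0.2003]
tool_rot: [-0.001, 0.834, 0.551, -0.001]
contact_force: [-0.1, -0.3, 0.3]
finger_gap: 1.0
```

Request:
servo_tool(motion=[0,0,-0.05,-8.5,0,0,0,0,-8.5,0,0,0,0,-8.5,0,0,0,0,-8.5,0,0,0,0,-8.5,0])

```text
t: 6.5
eef_pos: [0.619, -0.0491, 0.2513]
tool_rot: [0.001, 0.575, 0.818, 0.0]
contact_force: [0.1, 0.1, -0.2]
finger_gap: 1.0
```

Request:
servo_tool(motion=[0,0,0,-8.5,0,0,0,0,-2,0])

```text
t: 6.7
eef_pos: [0.619, -0.0491, 0.2511]
tool_rot: [0.0, 0.498, 0.867, 0.0]
contact_force: [-0.9, 0.3, -0.4]
finger_gap: 0.997
```

```bash
python3 st.py; python3 -c "
from h import *
snap('top','t4.png')
R,p=wpose(); print(R.T@(np.array([.477,-.311,p[2]])-p))"
```

```text
6.7 [ 0.6190034  -0.04913652  0.25112783] [-0.186  0.482  1.567  0.     1.092 -0.713] [-0.91  0.28 -0.41] [0.004 0.024 0.076] 0.9969000282370456
yaw y 30.21000788597763 [[-0.5032, 0.8642], [0.8642, 0.5032], [-0.0004, 0.0009]]
eff [ 1.000e-02 -6.129e+01 -2.621e+01 -0.000e+00 -0.000e+00 -8.700e-01]
[-1.55150150e-01 -2.54287359e-01 -1.50997532e-04]
```

View pics/t4.png

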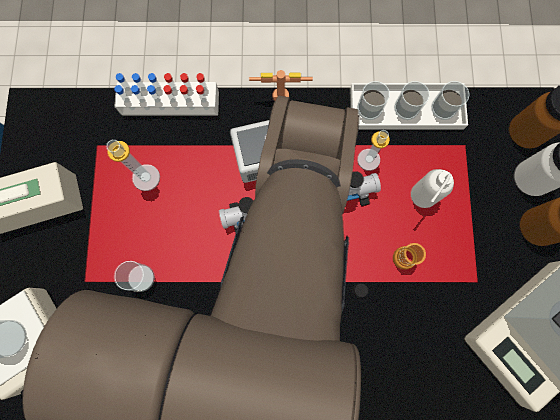

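Request:
servo_tool(motion=[-0.022,-0.036,0,0,0,-0.022,-0.036,0,0,0,-0.022,-0.036,0,0,0,-0.022,-0.036,0,0,0,-0.022,-0.036,0,0,0])

```text
t: 7.25
eef_pos: [0.5165, -0.2354, 0.2511]
tool_rot: [0.001, 0.501, 0.865, 0.0]
contact_force: [1.4, 0.2, 0.5]
finger_gap: 1.0
```

Request:
servo_tool(motion=[-0.022,-0.036,0,0,0,-0.023,-0.038,0,0,0,0,0,0,0,0])

```text
t: 7.55
eef_pos: [0.4735, -0.3137, 0.251]
tool_rot: [0.001, 0.503, 0.864, -0.0]
contact_force: [0.4, 0.4, 0.3]
finger_gap: 0.998
```

```bash
python3 st.py; python3 - <<'E'
from h import *
R,p=wpose();im=snap('wrist','w4.png');np.savez('w4.npz',R=R,p=p)
E
```

```text
7.55 [ 0.4735108  -0.31374165  0.25102182] [-7.010e-01  4.070e-01  1.698e+00 -1.000e-03  1.035e+00 -1.217e+00] [0.44 0.4  0.28] [-0.039 -0.003 -0.044] 0.9975766619220422
yaw y 29.568446301993596 [[-0.4935, 0.8698], [0.8698, 0.4935], [-0.0012, -0.0001]]
eff [-2.850e+00 -5.507e+01 -2.531e+01 -2.200e-01 -1.000e-02 -9.000e-01]
```

View pics/w4.png

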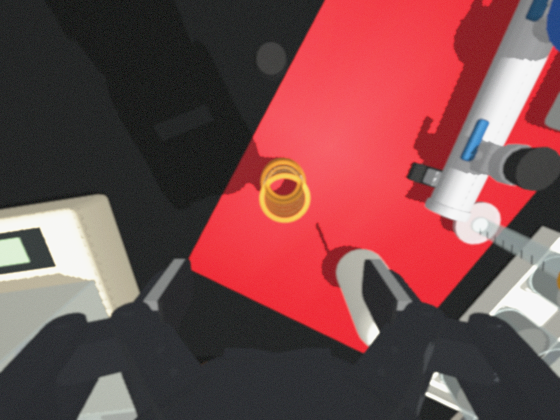

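```bash
python3 - <<'E'
from h import *
d=np.load('w4.npz');R,p=d['R'],d['p'];im=cv2.imread('pics/w4.png')
cv2.imwrite('pics/z4.png',cv2.resize(im[145:235,240:380],None,fx=5,fy=5,interpolation=2))
for u,v,z in[(285,198,.1)]:
    X=wonz(R,p,u,v,z);print(X,R.T@(X-p))
# bottle cap
print(wonz(R,p,362,265,.2))
E
```

```text
[ 0.48056245 -0.30890099  0.1       ] [0.00091796 0.00853111 0.15102028]
[ 0.53368425 -0.30191028  0.2       ]
```

View pics/z4.png

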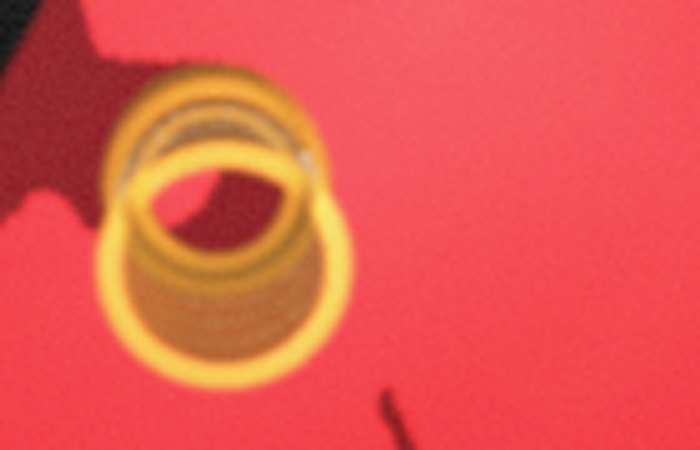

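```bash
python3 - <<'E'
from h import *
d=np.load('w4.npz');R,p=d['R'],d['p']
print(wonz(R,p,335,258,.02),wonz(R,p,362,250,.02),onz('scene',188,365,0),onz('top',413,190,.1),onz('scene',174,268,.2), onz('top',438,187,.2))
E
```

```text
[ 0.59418646 -0.36568457  0.02      ] [ 0.61927092 -0.33776844  0.02      ] [ 0.66064687 -0.38624188  0.        ] [ 0.6282842  -0.31600765  0.1       ] [ 0.61266546 -0.3462451   0.2       ] [ 0.60891187 -0.34013853  0.2       ]
```

Request:
servo_tool(motion=[0.001,0.0085,0.03,0,0,0,0,0.04,0,0,0,0,0.04,0,0,0,0,0.04,0,0,0,0,0.033,0,0])

```text
t: 8.1
eef_pos: [0.4828, -0.3036, 0.066]
tool_rot: [-0.0, 0.501, 0.865, 0.0]
contact_force: [0.5, -0.9, 0.2]
finger_gap: 0.997
```

Request:
servo_tool(motion=[0,0,0,0,60,0,0,0,0,90,0,0,0,0,110,0,0,0,0,120,0,0,0,0,120])

```text
t: 8.6
eef_pos: [0.4832, -0.3051, 0.0698]
tool_rot: [0.002, 0.502, 0.865, -0.0]
contact_force: [0.8, 2.2, 7.5]
finger_gap: 0.546
```

```bash
python3 st.py; python3 - <<'E'
from h import *
snap('wrist','w5.png');snap('scene','s5.png')
E
```

```text
8.6 [ 0.48320009 -0.30510538  0.06980606] [-6.79e-01  6.51e-01  1.85e+00  1.00e-03  6.37e-01 -1.20e+00] [0.78 2.16 7.53] [ 0.577 -0.325  0.052] 0.5462847215300874
yaw y 29.796706408830858 [[-0.4969, 0.8678], [0.8678, 0.4969], [-0.0031, 0.0017]]
eff [-1.150e+00 -5.726e+01 -1.473e+01 -4.300e-01 -1.100e-01  5.000e-02]
```

View pics/w5.png

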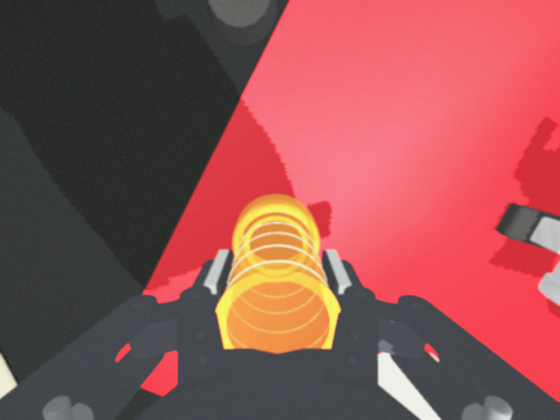

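View pics/s5.png

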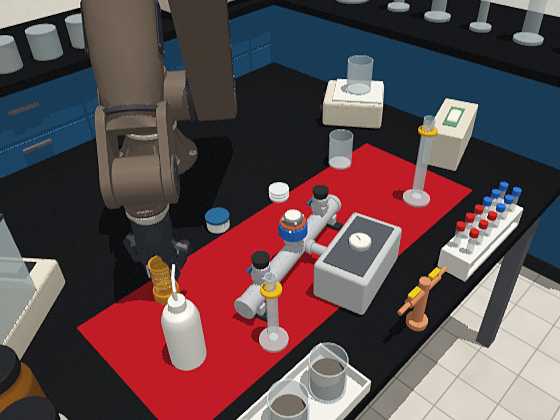

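Request:
servo_tool(motion=[0,0,0,0,40,0,0,0,0,40,0,0,0,-8.5,40,0,0,0,-8.5,40,0,0,0,-8.5,40])

```text
t: 9.2
eef_pos: [0.4823, -0.3049, 0.068]
tool_rot: [0.0, 0.295, 0.955, -0.0]
contact_force: [0.6, 0.6, -0.2]
finger_gap: 0.84
```

Request:
servo_tool(motion=[0,0,0,-8.5,40,0,0,0,-8.5,40,0,0,0,-8.5,40,0,0,0,-8.5,40,0,0,0,-5,40])

```text
t: 9.7
eef_pos: [0.4823, -0.3048, 0.068]
tool_rot: [0.0, -0.04, 0.999, -0.0]
contact_force: [1.0, 0.1, 0.6]
finger_gap: 0.845
```

Request:
servo_tool(motion=[0,0,0,0,80,0,0,0,0,110,0,0,0,0,140,0,0,0,0,255,0,0,0,0,255])

```text
t: 10.2
eef_pos: [0.4825, -0.305, 0.0682]
tool_rot: [0.0, -0.037, 0.999, -0.0]
contact_force: [0.8, -1.2, 4.6]
finger_gap: 0.542
```

```bash
python3 st.py; python3 - <<'E'
from h import *
R,p=wpose();snap('wrist','w6.png');np.savez('w6.npz',R=R,p=p)
E
```

```text
10.2 [ 0.48247932 -0.30497086  0.06817589] [-0.679  0.654  1.851  0.     0.636 -2.324] [ 0.81 -1.18  4.61] [ 0.044  0.103 -0.005] 0.5420800198779979
yaw y 94.23551825345311 [[-0.9973, -0.0739], [-0.0739, 0.9973], [-0.0006, -0.0005]]
eff [ 4.100e-01 -5.884e+01 -1.481e+01  6.000e-02 -8.000e-02  1.000e-02]
```

View pics/w6.png

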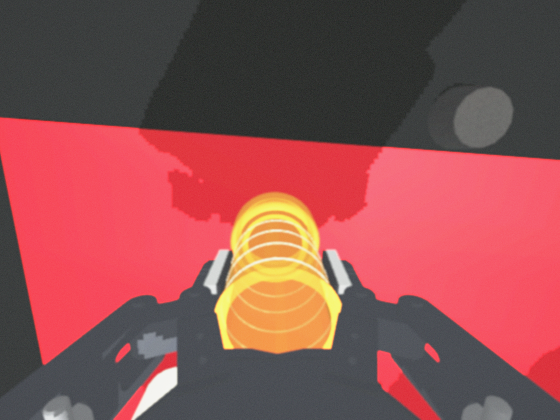

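Request:
servo_tool(motion=[0,0,-0.02,0,255,0,0,-0.04,0,255,0,0,-0.045,0,255,0,0,-0.045,0,255,0,0,-0.04,0,255])

```text
t: 10.75
eef_pos: [0.4821, -0.3045, 0.2598]
tool_rot: [0.0, -0.037, 0.999, -0.0]
contact_force: [-0.0, -0.3, 0.2]
finger_gap: 0.543
```

```bash
python3 st.py;python3 -c "
from h import *
R,p=wpose(); print(R.T@(np.array([.6179,-.048,p[2]])-p))"
```

```text
10.75 [ 0.48209356 -0.3045454   0.25983219] [-0.679  0.401  1.682  0.     1.059 -2.324] [-0.01 -0.28  0.17] [-0.043  0.029 -0.028] 0.5425942022804986
yaw y 94.23832069472626 [[-0.9973, -0.0739], [-0.0739, 0.9973], [-0.0003, -0.0001]]
eff [  0.22 -53.63 -23.26  -0.    -1.23  -0.  ]
[-1.54395079e-01  2.45807012e-01  3.57447929e-05]
```

Request:
servo_tool(motion=[-0.015,0.025,0,0,255,-0.022,0.035,0,0,255,-0.022,0.035,0,0,255,-0.022,0.035,0,0,255,-0.022,0.035,0,0,255])

```text
t: 11.25
eef_pos: [0.573, -0.1309, 0.2576]
tool_rot: [-0.0, -0.037, 0.999, 0.0]
contact_force: [0.7, -1.0, -0.9]
finger_gap: 0.543
```

Request:
servo_tool(motion=[-0.022,0.035,0,0,255,-0.02,0.03,0,0,255,-0.0094,0.0158,0,0,255,0,0,0,0,255,0,0,0,0,255])

```text
t: 11.75
eef_pos: [0.6174, -0.0484, 0.2574]
tool_rot: [-0.0, -0.038, 0.999, -0.0]
contact_force: [0.0, -0.3, -1.1]
finger_gap: 0.544
```

```bash
python3 st.py; python3 - <<'E'
from h import *
R,p=wpose();snap('wrist','w7.png');snap('scene','s7.png');snap('top','t7.png');np.savez('w7.npz',R=R,p=p);print(R.T@(np.array([.6179,-.048,p[2]])-p))
E
```

```text
11.75 [ 0.61742564 -0.04844609  0.25744095] [-0.185  0.475  1.562 -0.     1.106 -1.831] [ 0.03 -0.31 -1.13] [ 0.03  -0.042  0.007] 0.5443621179634393
yaw y 94.3058119365379 [[-0.9972, -0.0751], [-0.0751, 0.9972], [0.0009, 0.0]]
eff [  1.65 -61.1  -26.95   0.07  -0.     0.07]
[-5.06513722e-04  4.09220506e-04 -4.23736891e-07]
```

View pics/w7.png

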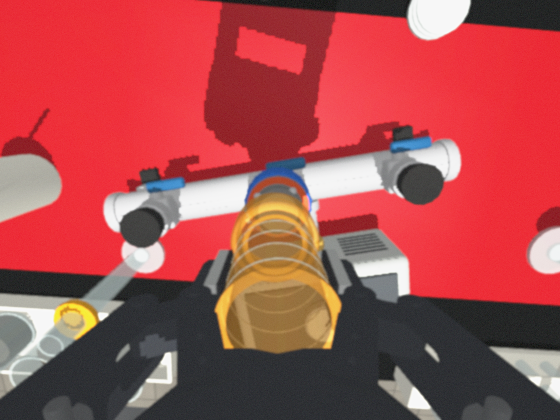

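View pics/s7.png

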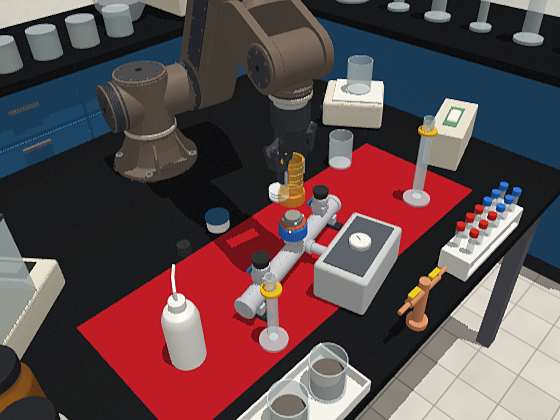

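Request:
servo_tool(motion=[-0.0005,0.0004,0.02,0,255,0,0,0.012,0,255,0,0,0.003,0,255,0,0,0,0,255])

```text
t: 12.3
eef_pos: [0.6181, -0.0481, 0.2225]
tool_rot: [-0.0, -0.037, 0.999, 0.0]
contact_force: [0.1, -0.2, -1.4]
finger_gap: 0.545
```

```bash
python3 st.py; python3 - <<'E'
from h import *
a=snap('wrist','w8.png');b=snap('scene','s8.png')
z=np.hstack([cv2.resize(a[150:350,190:370],(360,400)),cv2.resize(b[140:260,235:345],(367,400),interpolation=2)])
cv2.imwrite('pics/z8.png',z[:,:,::-1])
E
```

```text
12.3 [ 0.61811557 -0.04809068  0.22245742] [-0.184  0.51   1.601  0.     1.032 -1.829] [ 0.05 -0.22 -1.42] [-0.044  0.004 -0.058] 0.5448955391677374
yaw y 94.26851500577338 [[-0.9972, -0.0744], [-0.0744, 0.9972], [0.0009, 0.0003]]
eff [ -0.12 -61.51 -24.7   -0.    -0.12  -0.  ]
```

View pics/z8.png

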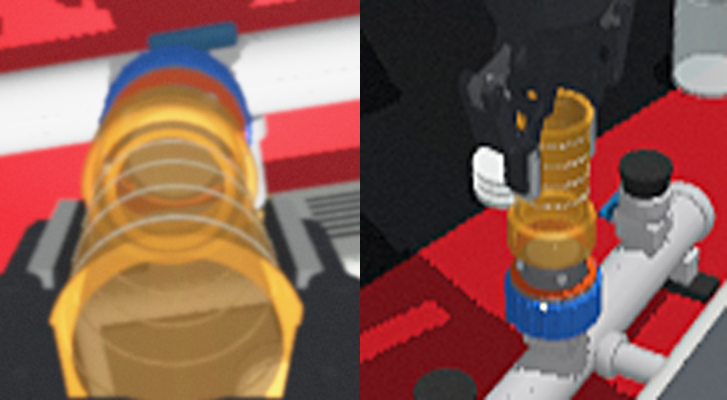

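Request:
servo_tool(motion=[0,0,0.004,0,255,0,0,0.003,0,255,0,0,0,0,255])

```text
t: 12.7
eef_pos: [0.6181, -0.0476, 0.2154]
tool_rot: [-0.0, -0.038, 0.999, 0.0]
contact_force: [-0.3, -0.5, -0.8]
finger_gap: 0.541
```

Request:
servo_tool(motion=[0,0,0.003,0,255,0,0,0,0,255])

```text
t: 12.9
eef_pos: [0.6182, -0.0476, 0.2124]
tool_rot: [-0.0, -0.038, 0.999, 0.0]
contact_force: [0.3, 0.0, -1.2]
finger_gap: 0.542
```

Request:
servo_tool(motion=[0,0,0.003,0,255,0,0,0,0,255])

```text
t: 13.1
eef_pos: [0.6183, -0.0474, 0.2098]
tool_rot: [0.0, -0.037, 0.999, 0.0]
contact_force: [-0.5, 2.3, 2.8]
finger_gap: 0.544
```

Request:
servo_tool(motion=[0,0,0.002,0,255,0,0,0,0,255])

```text
t: 13.3
eef_pos: [0.6183, -0.0469, 0.2084]
tool_rot: [0.0, -0.037, 0.999, 0.001]
contact_force: [-1.6, 5.3, 6.5]
finger_gap: 0.544
```

Request:
servo_tool(motion=[0,0,0.0015,0,255,0,0,0,0,255])

```text
t: 13.5
eef_pos: [0.6183, -0.0468, 0.2071]
tool_rot: [0.0, -0.038, 0.999, 0.001]
contact_force: [-2.4, 6.1, 7.9]
finger_gap: 0.543
```

Request:
servo_tool(motion=[0,0,0.0015,0,255,0,0,0,0,255])

```text
t: 13.7
eef_pos: [0.6182, -0.0468, 0.2053]
tool_rot: [0.0, -0.038, 0.999, 0.001]
contact_force: [-1.0, 6.4, 2.1]
finger_gap: 0.547
```

Request:
servo_tool(motion=[0,0.001,0.002,0,255,0,0,0,0,255])

```text
t: 13.9
eef_pos: [0.6175, -0.0465, 0.2015]
tool_rot: [-0.001, -0.038, 0.999, 0.0]
contact_force: [0.7, 0.7, -11.5]
finger_gap: 0.541
```

Request:
servo_tool(motion=[0,0,0.002,0,255,0,0,0,0,255])

```text
t: 14.1
eef_pos: [0.618, -0.0468, 0.2004]
tool_rot: [-0.0, -0.037, 0.999, 0.0]
contact_force: [-1.0, -0.5, -6.0]
finger_gap: 0.543
```

```bash
python3 st.py
```

```text
14.1 [ 0.61803522 -0.04682768  0.20038304] [-0.182  0.533  1.625 -0.     0.985 -1.828] [-0.96 -0.47 -6.03] [0.008 0.264 0.012] 0.5426454064017532
yaw y 94.29509530069353 [[-0.9972, -0.0749], [-0.0749, 0.9972], [0.0008, 0.0001]]
eff [ 0.000e+00 -6.575e+01 -2.640e+01  4.000e-02 -3.500e-01  1.000e-02]
```

Request:
servo_tool(motion=[0,0,0.0015,0,255,0,0,0,0,255,0,0,0,0,255])

```text
t: 14.4
eef_pos: [0.6183, -0.0469, 0.2002]
tool_rot: [0.0, -0.037, 0.999, -0.0]
contact_force: [-3.2, 0.1, 5.3]
finger_gap: 0.547
```

Request:
servo_tool(motion=[0,0,0.001,0,255,0,0,0,0,255,0,0,0,0,255])

```text
t: 14.7
eef_pos: [0.6185, -0.0469, 0.2001]
tool_rot: [0.001, -0.037, 0.999, -0.0]
contact_force: [-5.3, 0.6, 12.6]
finger_gap: 0.547
```

```bash
python3 st.py; python3 - <<'E'
from h import *
a=snap('wrist','w9.png');b=snap('scene','s9.png')
z=np.hstack([cv2.resize(a[150:350,190:370],(360,400)),cv2.resize(b[140:260,235:345],(367,400),interpolation=2)])
cv2.imwrite('pics/z9.png',z[:,:,::-1])
E
```

```text
14.7 [ 0.61849445 -0.04688949  0.20010998] [-0.182  0.533  1.626 -0.     0.981 -1.828] [-5.33  0.64 12.61] [0.265 1.121 0.086] 0.5469000300490796
yaw y 94.29708749228263 [[-0.9972, -0.0749], [-0.0749, 0.9972], [-0.0021, -0.0006]]
eff [ 3.800e-01 -5.482e+01 -2.306e+01  3.000e-02 -1.600e+00  7.000e-02]
```

View pics/z9.png

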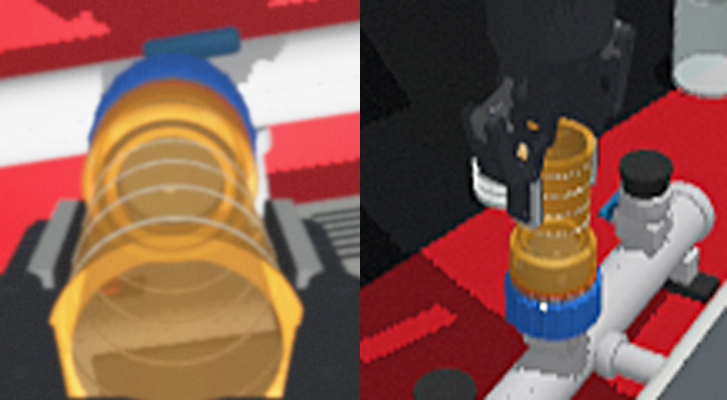

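Request:
servo_tool(motion=[0,0,0,0,255,0,0,0,0,255,0,0,0,0,255,0,0,0,0,255,0,0,0,0,255])

```text
t: 15.3
eef_pos: [0.6185, -0.0469, 0.2001]
tool_rot: [0.001, -0.037, 0.999, -0.0]
contact_force: [-5.5, -0.3, 12.4]
finger_gap: 0.543
```

Request:
servo_tool(motion=[0,0,0,0,255,0,0,0,0,255,0,0,0,0,255,0,0,0,0,255,0,0,0,0,255])

```text
t: 15.8
eef_pos: [0.6185, -0.0469, 0.2001]
tool_rot: [0.001, -0.037, 0.999, -0.0]
contact_force: [-5.3, -0.3, 12.6]
finger_gap: 0.54
```

```bash
python3 - <<'E'
from h import *
snap('top','t10.png');print(arm.job_done());s=arm.state();print(s['t'],s['contact_force'])
E
```

```text
the job is handed in; nothing more can be done
None
the job is handed in; nothing more can be done
```

View pics/t10.png

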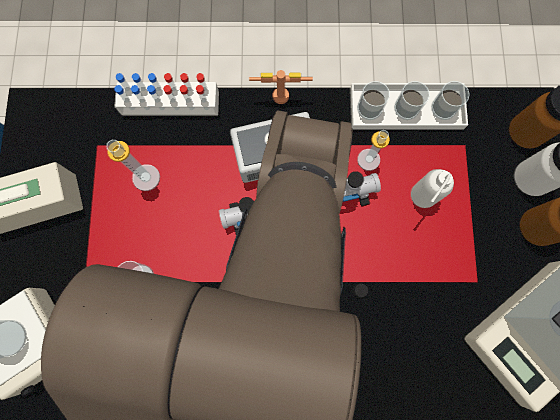

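The nut is tight as far as I can tell, and the funnel is snapped home on its gasket. The arm still holds the funnel and presses it down with about 12.5 N. I handed the job in at about 16 s; it reported no verdict.

- **Nut:** I turned the gripper about 99° clockwise, more than the 72° the nut could need. The wrist torque rose from about 0.14 N m to 1.4–2.3 N m while turning, which means the grip was slipping against the hard stop. I could not read the nut's angle directly, so "tight" rests on that torque.
- **Funnel:** I gripped it twice on the table, at two yaws, to centre it. It met the balls about 10 mm above the gasket and snapped down. The tool stopped at z = 0.2001 m, where 0.2002 m was expected for fully home.
- **Final checks:** The downward push stayed at 12.4–12.6 N for a full second and the tool was upright within about 0.002 rad.
    - **Side force:** about 5 N in x remained, which I left as it was.
    - **Sideways position:** the last y position was about 1 mm off the nut axis I had worked out, inside the 3 mm limit.
- **Bystanders:** Those visible in the last top picture had not moved. The arm hid the petri stack and the tub and partly hid the beaker there. All three were in place in the scene-camera pictures taken just before the funnel was gripped and carried over the holder.

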